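# Clamp the mandrel and latch the chip guard

## Task

Get the vise station ready for drilling: turn the vise crank clockwise (as seen from its handle end) until the jaw grips the standing steel mandrel tight and the crank will turn no further, and shut the clear chip-guard gate with its drop bar lifted over the catch's lip and dropped fully down behind it. Leave the mandrel standing upright in the jaws and the oil bottle, calliper and tub undisturbed.

Things in the scene. Friction and masses are not known exactly. Their poses are not given: they have to be found in the camera images.
- vise_station: drill-vise station bolted to the bench: dark steel base plate 195 x 270 mm with a grey vise, two 182 mm high guard posts and a clear fixed screen on the left. Origin: middle of its underside on the bench; x points away from the robot (the gate is on the -x side), y to its left along the vise screw, z up. It stands at a different place and yaw each time, with all it carries.
- vise_jaw: sliding jaw of the vise, 84 mm wide in x, rising 40 mm over the vise bed (the bed is 75 mm above the bench). Origin: middle of its clamping face at bed height. It slides along the station's +y towards the fixed jaw, 8 mm for each turn of the crank, driven by the crank alone.
- mandrel: turned steel mandrel, 77 mm tall, standing on the vise bed between the jaws: foot 32 mm in diameter and 24 mm high, shank 20 mm in diameter above. Origin: middle of its underside. It is not to be handled, the jaw pushes it home.
- vise_crank (a joint): crank angle, rad: 2.0 handle straight above the screw, 0 is 2.0 rad before that (robot's side, below the screw). Grows as the handle goes from the robot's side over the top to the far side. The jaw touches the mandrel near 3; the screw's hard end is at 4.0, tight from 3.85 on. Starts between 0 and 1.0, stays where left; turning takes about 3 N at the handle.
- crank_handle (a point): middle of the crank's black handle: a freely spinning sleeve, 20 mm in diameter, 58 mm long, parallel to the station's y. The bright crank arm begins 30 mm away on the +y side; the other end is free. Pinched from above, fingers closing along the station's x, it can be led round its upright circle without turning the hand.
- crank_hub (a point): point on the screw axis (90 mm above the bench) in the plane in which point crank_handle circles; the handle circles at 45 mm radius round it.
- guard_gate (a joint): opening angle of the gate, rad: 0 shut (a stop), growing as its free edge swings towards the robot, to 1.3. It stays where it is left, a push of about 0.3 N moves it. Starts between 0.4 and 0.75.
- gate_hinge (a point): point on the gate's upright hinge pin, on the station's left (+y) side, at the height of the bar's pivot (158 mm above the bench). The gate is a steel frame with a clear pane, 178 mm from hinge pin to free edge, top edge 170 mm above the bench; shut, it runs from here along the station's -y.
- drop_bar (a joint): lift angle of the drop bar in the plane of the gate, rad: 0 level (its rest, where gravity brings it), growing as its free end rises, to 0.6. Above about 0.13 the bar clears the catch's lip; with less it strikes the lip's outer face and keeps the gate from shutting.
- bar_pivot (a point): pivot of the drop bar on the outer (robot's) side of the gate: 52 mm from the hinge pin along the gate, 13 mm out from the gate's middle plane, 158 mm above the bench. The bar is flat steel, 8 mm thick, 18 mm high, and runs from here 161 mm along the gate past its free edge.
- ball_knob (a point): centre of the black ball knob that lifts the bar: 29 mm in diameter on a 10 mm stem standing up from the bar, 110 mm from the pivot along the bar and 42 mm above the bar's middle line (200 mm above the bench when level, clear above the gate). Frame turns with the bar: x normal to the gate (to the far side when shut), -y along the bar to its free end.
- catch_slot (a point): middle of the floor of the catch, a dark steel angle on the front of the right guard post: a slot 16 mm wide front to back, open at the top, between the post and an upturned 8 mm lip on the robot's side whose top is 165 mm above the bench. Shut and level, the bar's end lies in it 3 mm above the floor, its lower edge 16 mm below the lip's top.
- oil_bottle: oil bottle with a red spout, 53 mm across and 158 mm tall, standing to the right; origin at its underside. Leave alone.
- calliper: steel vernier calliper, 206 mm long, lying on the bench at the right front; origin at its underside. Leave alone.
- parts_tub: small open blue tub, 66 x 100 x 45 mm, standing on the bench at the left; origin at its underside. Leave alone.

How it is judged:
At the end, for the whole second after the job is handed in: The crank stands at more than 3.6 rad and the jaw presses on the mandrel with more than 5 N, the mandrel is upright within 0.06 rad and at rest, the gate is shut within 0.045 rad and the drop bar lies level in the catch within 0.03 rad (value of joint vise_crank above 3.6 rad and contact force between vise_jaw and mandrel above 5 N and angle between mandrel's own z axis and vertical below 0.06 rad and value of joint guard_gate below 0.045 rad and value of joint drop_bar below 0.03 rad and linear speed of mandrel below 0.02 m/s); the robot touches nothing.
It fails at once if the oil bottle, calliper or tub is shifted by more than 30 mm (distance of any of oil_bottle, calliper, parts_tub from where it was at the start of the episode above 0.03 m).
It also fails if it takes over 53 s, if anything falls off the work surface, if the arm or the gripper's body presses on something with over 40 N, if the wrist force passes 120 N, or if a joint passes its speed limit or range.

## Robot

A 7-joint arm with a two-finger parallel gripper is mounted at the origin on a cart in front of the work surface, level with it; the furniture and walls round the work are solid. World frame = base frame: x ahead of the robot, y to its left, z up, the work surface at z = 0. Lengths are in m, angles in rad, forces in N, time in s.
With the tool pointing down it reaches from about 0.35 to 0.9 m from the base axis. Payload 8.1 kg.
Tool frame: the origin (TCP) lies at the very end of the fingers, on their centre line; the grasp point (between the pads) lies 19 mm behind it; z points along the fingers, y is the line along which they close (so a half turn about z gives the same grasp; the last joint's range is limited). The gripper opens to 85 mm and grips with 20 to 120 N. Pads are 22 mm wide; open, the fingers measure 114 mm over their backs; the gripper's body (76 mm by 85 mm) begins 54 mm behind the grasp point. The pads swing forward as they close: fully open they stand 13 mm farther back than shut.
Start: joints at [1.24, 0.434, 0.025, 1.573, -0.012, 1.134, -0.075], TCP at [0.141, -0.609, 0.231] pointing down, gripper open.
Joint ranges: [-2.62, 2.62], [-0.44, 2.09], [-1.27, 1.32], [0.08, 2.57], [-1.32, 4.46], [0.12, 2], [-2.74, 2.74]. Speed limits (rad/s): [2.22, 2.22, 3.01, 3.01, 3.14, 3.14, 3.14].

## Interface

Orientations are given as a unit quaternion [w, x, y, z].
In Python, from bench import arm gives the robot as it stands.
- The arm moves only by the tool send_rows, never from a script. Its argument "deltas" is one flat list of numbers, 4 for each row, row after row: the shift along the tool's x, y, z in m, then the turn about the tool's z in rad. A call has 1 to 20 rows; each row is the pose to reach, as a shift and turn from the pose commanded when the call began, along the tool's axes at that moment; what a row does not reach only later rows make up. A row lasts 1/10 s, in which the tool goes at most 50 mm and 8.59 degrees, less where a joint would pass 70% of its speed; a pose out of reach is approached as far as the arm can. A call with a gripper value outside its range is refused whole. "jaw" is the opening in per cent of the stroke, from 0 (shut) to 100 (fully open), set as the call begins (left out, the last holds). The fingers move at their own pace and stop on an object; the grip force is fixed at half the most. Time passes only in rows, so rows that repeat a pose let the fingers close. It gives the time, the measured TCP pose, the force, the opening and the grip force at its end, in the units of the state.
- arm.observe(): the state, without advancing time (a new reading comes with each control period).
- arm.snapshot(name): name is "scene" or "top"; returns a dict with "img" (384x512x3 uint8, blue, green, red), "range_z" (384x512 float32, m along the optical axis (not along the pixel's ray), 0 where there is no reading), "camera_matrix" (3x3 intrinsics, pixels), "camera_from_world" (4x4, takes a point from world to camera coordinates). Camera axes: x right, y up, looking along -z (the intrinsics and any distortion apply to the point x, -y, -z); pixel columns grow to the right and rows downward; lengths in m; the calibration is good to about 2 mm. A picture is of the moment at which its call begins.
- arm.finish_job(): hands the job in; it is judged then, once.
The state is a dict: "clock": time; "qpos": joint angles; "joint_vel": joint speeds; "joint_torque": joint torques, N m; "ee_pos": TCP position; "eef_rot": TCP orientation; "contact_force": force on the tool from outside, world axes, zero at the start; "wrist_torque": the same for the moment, N m; "finger_gap": finger opening in m; "grasp_force": force on a finger pad.
Only numpy, scipy, OpenCV 4.12 (cv2) and the standard library are available. Lean on these libraries where they do the work, as an engineer would, in place of code of your own. Each camera call takes 0.05 s, during which the arm holds its last target. There are 200 camera calls.

## Working session

There is one attempt and no reset: what is moved stays moved. The work goes in short steps, Python scripts to look and compute and a tool call to move; the robot and the scene stay as the last step left them, time stands still between calls to the robot, and variables do not carry over. Pictures are saved under pics/ and viewed, at most 11 in all, crops included, and the job is handed in when it is done.

Besides the shell and the picture viewer there is one more tool, called after "Call:" as name(argument=value, ...) on one line, values as JSON. send_rows: Moves the arm, as the interface text tells. Its arguments: {"type":"object","properties":{"deltas":{"type":"array"},"jaw":{"type":"number"}},"required":["deltas"]}

```bash
mkdir -p pics; cat > h.py <<'E'
import numpy as np, cv2
from bench import arm
def pts(s):
    K=np.array(s["camera_matrix"]);T=np.array(s["camera_from_world"]);z=s["range_z"]
    v,u=np.mgrid[:z.shape[0],:z.shape[1]]
    X=np.stack([(u-K[0,2])/K[0,0]*z,-(v-K[1,2])/K[1,1]*z,-z],-1)
    R=T[:3,:3];return (X-T[:3,3])@R
E
python3 - <<'E'
from h import *
for n in("scene","top"):
    s=arm.snapshot(n);cv2.imwrite(f"pics/{n}0.png",s["img"]);np.savez(f"{n}0.npz",**s)
    T=np.array(s["camera_from_world"]);print(n,-T[:3,:3].T@T[:3,3],s["camera_matrix"])
o=arm.observe();print(o["clock"],o["ee_pos"],o["eef_rot"],o["contact_force"],o["finger_gap"])
E
```

```text
scene [ 0.16241412 -0.60931845  1.04151664] [[373.97946555   0.         258.11974401]
 [  0.         373.97946555 192.53886825]
 [  0.           0.           1.        ]]
top [ 0.27852426 -0.03079057  1.62799786] [[418.30795781   0.         256.86855651]
 [  0.         418.30795781 192.81644488]
 [  0.           0.           1.        ]]
0.1 [ 0.14102007 -0.60839043  0.23060686] [-7.14920883e-04  9.93523748e-01  1.13622330e-01 -1.28551459e-04] [0.11222424 0.45858569 0.01778063] 0.08512776056576743
```

View pics/scene0.png

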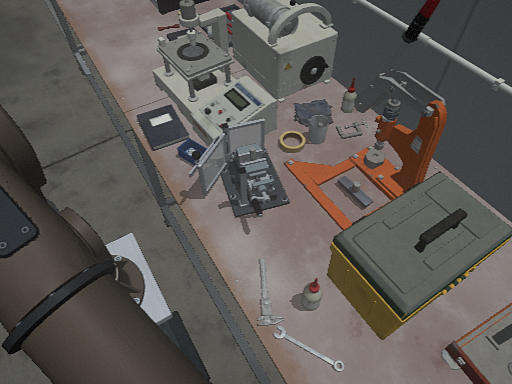

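View pics/top0.png

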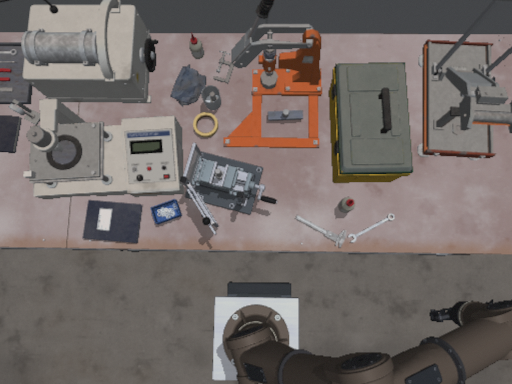

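The scene view shows the vise station at about (250,180), and the top view shows it at about (225,185). In the top view the crank handle is near (268,200), and the open gate's bar runs (185,180) to (213,230). Next I'll enlarge both.

```bash
python3 - <<'E'
from h import *
a=np.load("top0.npz");b=np.load("scene0.npz")
A=cv2.resize(a["img"][140:240,165:290],None,fx=6,fy=6,interpolation=cv2.INTER_CUBIC)
B=cv2.resize(b["img"][110:220,175:300],None,fx=5,fy=5,interpolation=cv2.INTER_CUBIC)
cv2.imwrite("pics/ta.png",A);cv2.imwrite("pics/sb.png",B)
E
```

```text
(no output)
```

View pics/ta.png

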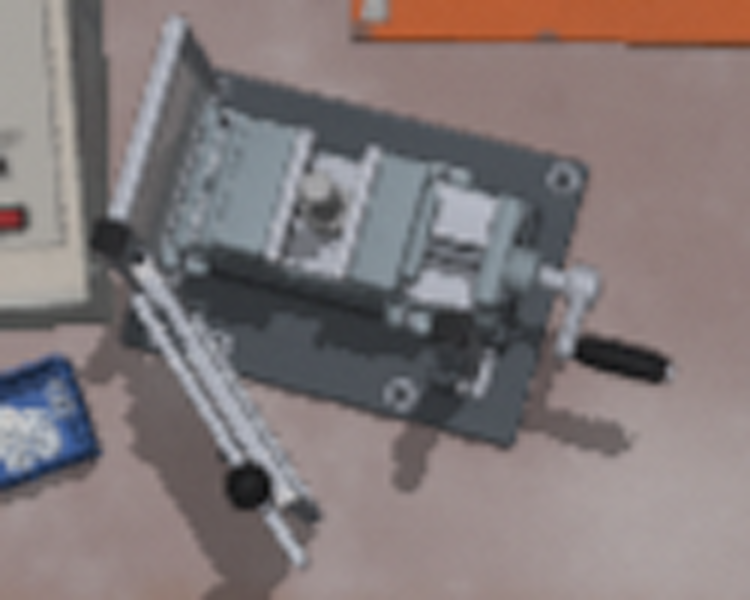

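View pics/sb.png

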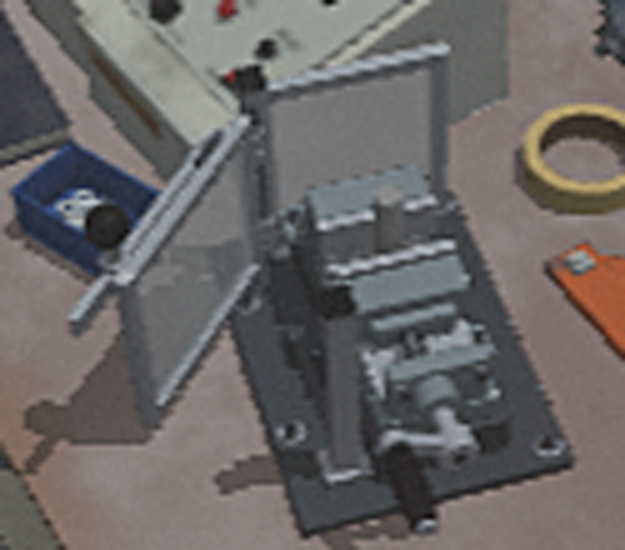

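The enlarged top crop shows:
- handle from (580,350) to (668,372)
- knob at (248,485)
- bar tip at (300,560)
- left post top at (110,237)
- plate corners near (220,70), (590,165), (510,445) and (125,340)

In the scene crop the knob is at (105,225) and the handle at (410,490).

```bash
cat >> h.py <<'E'
def ray(s,u,v,z):
    K=np.array(s["camera_matrix"]);T=np.array(s["camera_from_world"]);R=T[:3,:3]
    d=R.T@np.array([(u-K[0,2])/K[0,0],-(v-K[1,2])/K[1,1],-1]);c=-R.T@T[:3,3]
    return c+d*(z-c[2])/d[2]
def tri(s1,p1,s2,p2):
    L=[]
    for s,p in((s1,p1),(s2,p2)):
        c=ray(s,*p,0);e=ray(s,*p,.5);d=(e-c)/np.linalg.norm(e-c);L.append((c,np.eye(3)-np.outer(d,d)))
    return np.linalg.solve(L[0][1]+L[1][1],L[0][1]@L[0][0]+L[1][1]@L[1][0])
def dark(s,x0,x1,y0,y1,th=45):
    m=(s["img"].max(2)<th).astype(np.uint8);M=np.zeros_like(m);M[y0:y1,x0:x1]=m[y0:y1,x0:x1]
    n,l,st,c=cv2.connectedComponentsWithStats(M);P=pts(s)
    return [(st[i][4],c[i].round(1),np.median(P[l==i],0).round(4),P[l==i].min(0).round(3),P[l==i].max(0).round(3)) for i in range(1,n) if st[i][4]>5]
E
python3 - <<'E'
from h import *
np.set_printoptions(suppress=True)
a=np.load("top0.npz");b=np.load("scene0.npz")
for r in dark(a,165,290,140,240):print("T",*r)
for r in dark(b,175,300,110,220):print("S",*r)
C=[ray(a,165+x/6,140+y/6,.012) for x,y in((220,70),(590,165),(510,445),(125,340))]
print(np.round(C,4));C=np.array(C)
print([np.linalg.norm(C[i]-C[(i+1)%4]).round(3) for i in range(4)],C.mean(0))
for i,j in((0,1),(3,2)):d=C[i]-C[j];print(np.arctan2(-d[0],d[1]))
for i,j in((0,3),(1,2)):d=C[i]-C[j];print(np.arctan2(d[1],d[0]))
print("tip",ray(a,215,233.3,.158),"post",ray(a,183.5,179.5,.182),"rpost",ray(a,241,199.5,.182))
P=pts(a);print(P[143:240:12,232:245:3,2].round(3))
E
```

```text
T 13 [181.8 178.9] [0.5667 0.2652 0.1829] [0.559 0.261 0.18 ] [0.574 0.271 0.188]
T 8 [202.9 185.8] [0.572  0.2154 0.0274] [0.568 0.203 0.015] [0.575 0.226 0.043]
T 8 [211.5 188. ] [0.5626 0.18   0.0275] [0.561 0.168 0.016] [0.567 0.194 0.037]
T 55 [267.5 199.4] [ 0.507  -0.036   0.1183] [ 0.497 -0.065  0.11 ] [ 0.516 -0.014  0.126]
T 39 [205.9 220.7] [0.4162 0.1709 0.2109] [0.406 0.161 0.202] [0.427 0.182 0.216]
S 13 [207.8 111.6] [0.581  0.4327 0.1134] [0.575 0.426 0.103] [0.59  0.441 0.122]
S 14 [224.9 125.1] [0.5676 0.2675 0.1811] [0.56  0.251 0.178] [0.575 0.275 0.185]
S 53 [195.7 155.2] [0.4148 0.1661 0.2063] [0.406 0.157 0.04 ] [0.45  0.32  0.214]
S 36 [241.1 170. ] [0.5162 0.0612 0.1813] [0.506 0.05  0.015] [0.567 0.196 0.186]
S 83 [256.2 206.1] [ 0.5065 -0.0359  0.1169] [ 0.494 -0.068  0.   ] [0.537 0.036 0.122]
S 7 [266.  208.4] [0.5699 0.0032 0.005 ] [ 0.56   0.    -0.001] [0.581 0.006 0.008]
[[ 0.7126  0.2264  0.012 ]
 [ 0.6502 -0.0206  0.012 ]
 [ 0.464   0.0291  0.012 ]
 [ 0.5301  0.2822  0.012 ]]
[np.float64(0.255), np.float64(0.193), np.float64(0.262), np.float64(0.191)] [0.58924835 0.12926367 0.012     ]
-0.24760741380446682
-0.255490599083473
-0.29675201765965303
-0.26086085989294217
tip [0.37825132 0.14560955 0.158     ] post [0.56498563 0.26010617 0.182     ] rpost [0.49571402 0.05516641 0.182     ]
[[ 0.013  0.012  0.016  0.011  0.012]
 [ 0.004  0.005 -0.001 -0.005  0.008]
 [ 0.112  0.11   0.057  0.012  0.019]
 [ 0.115  0.094  0.083  0.074  0.082]
 [ 0.064  0.063  0.185  0.182  0.081]
 [ 0.011  0.011  0.165  0.022  0.013]
 [-0.003  0.005 -0.001 -0.002 -0.   ]
 [ 0.002 -0.005  0.001 -0.002  0.002]
 [ 0.003  0.001 -0.003 -0.002  0.003]]
```

```bash
cat >> h.py <<'E'
from scipy.spatial.transform import Rotation as Ro
def to(p,h,q=None,e=None):
    "rows for world TCP p and heading h of tool y, from commanded pose"
    o=arm.observe();q=o["eef_rot"];e=np.array(o["ee_pos"])
    R=Ro.from_quat(np.r_[q[1:],q[0]]).as_matrix()
    h0=np.arctan2(R[1,1],R[0,1]);t=-((h-h0+np.pi)%(2*np.pi)-np.pi)
    return np.round(np.r_[R.T@(np.array(p)-e),t],4)
E
python3 - <<'E'
from h import *
np.set_printoptions(suppress=True)
for p in((.40,-.42,.25),(.507,-.040,.22),(.507,-.04,.09)):print(to(p,-.25))
E
```

```text
[ 0.2948 -0.1251 -0.0192 -1.0931]
[ 0.4849 -0.4711  0.0112 -1.0931]
[ 0.4849 -0.4709  0.1412 -1.0931]
```

Call:
send_rows(deltas=[0.295,-0.125,-0.02,-0.5,0.295,-0.125,-0.02,-0.8,0.295,-0.125,-0.02,-1.093,0.295,-0.125,-0.02,-1.093,0.295,-0.125,-0.02,-1.093,0.295,-0.125,-0.02,-1.093,0.295,-0.125,-0.02,-1.093,0.485,-0.471,0.0,-1.093,0.485,-0.471,0.011,-1.093,0.485,-0.471,0.011,-1.093,0.485,-0.471,0.011,-1.093,0.485,-0.471,0.011,-1.093,0.485,-0.471,0.011,-1.093,0.485,-0.471,0.011,-1.093,0.485,-0.471,0.011,-1.093,0.485,-0.471,0.011,-1.093,0.485,-0.471,0.011,-1.093,0.485,-0.471,0.011,-1.093], jaw=100)

```text
clock: 1.9
ee_pos: [0.5069, -0.0419, 0.22]
eef_rot: [0.0, 0.79, 0.613, -0.001]
contact_force: [-0.2, 1.2, -0.0]
finger_gap: 0.0855
grasp_force: 0.0
```

```bash
python3 - <<'E'
from h import *
np.set_printoptions(suppress=True)
print(to((.507,-.04,.09),-.25))
s=arm.snapshot("scene");cv2.imwrite("pics/s1.png",cv2.resize(s["img"][90:240,160:330],None,fx=4,fy=4))
E
```

```text
[ 0.002  -0.0003  0.13   -0.0015]
```

View pics/s1.png

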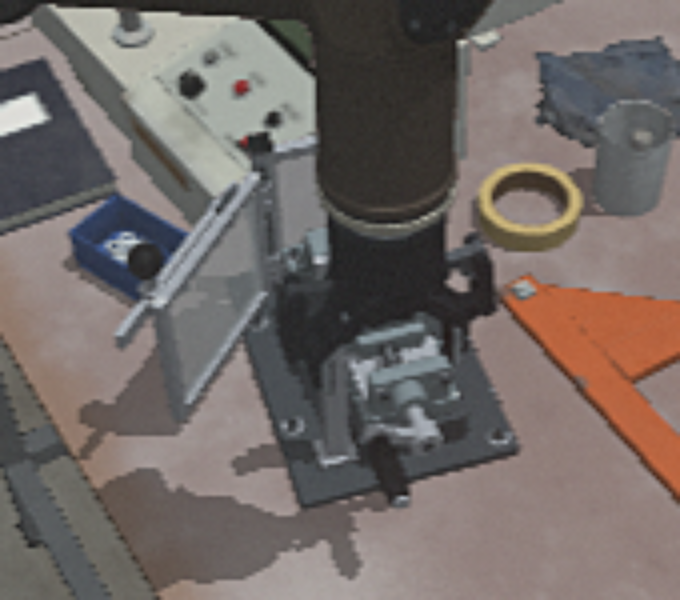

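The picture shows the open gripper straddling above the handle (about 390,465), with the gate and knob clear. I'll go down and close.

Call:
send_rows(deltas=[0,0,0.05,0,0,0,0.09,0,0,0,0.12,0,0,0,0.13,0,0,0,0.13,0])

```text
clock: 2.45
ee_pos: [0.5064, -0.0416, 0.0895]
eef_rot: [-0.001, 0.79, 0.613, -0.001]
contact_force: [0.1, -0.4, 1.0]
finger_gap: 0.0855
grasp_force: 0.0
```

Call:
send_rows(deltas=[0,0,0,0,0,0,0,0,0,0,0,0,0,0,0,0,0,0,0,0,0,0,0,0,0,0,0,0,0,0,0,0], jaw=10)

```text
clock: 3.25
ee_pos: [0.5072, -0.0405, 0.0904]
eef_rot: [0.0, 0.79, 0.613, -0.0]
contact_force: [-1.3, 1.1, 3.0]
finger_gap: 0.0181
grasp_force: 58.4
```

```bash
python3 - <<'E'
from h import *
np.set_printoptions(suppress=True)
o=arm.observe();print(o)
E
```

```text
{'clock': 3.25, 'qpos': array([ 0.30688202,  0.46199526, -0.43880517,  1.9843777 ,  0.28046713,
        0.75362491, -0.54783674]), 'joint_vel': array([ 0.00072438, -0.0000777 , -0.00147553,  0.0001483 , -0.00080616,
        0.00091265, -0.00063224]), 'joint_torque': array([  0.11208988, -56.36062503,  -5.07430762, -23.00195217,
         0.15551381,  -0.45699066,  -0.02710439]), 'ee_pos': array([ 0.50724184, -0.04047213,  0.09038723]), 'eef_rot': array([ 0.00000661,  0.78972783,  0.61345738, -0.00002695]), 'contact_force': array([-1.33305431,  1.05513601,  3.0171858 ]), 'wrist_torque': array([0.09128581, 0.36339357, 0.04418384]), 'grasp_force': 58.40066134929657, 'finger_gap': 0.018050080284140332}
```

Call:
send_rows(deltas=[0,0.002,-0.004,0,0,0.0046,-0.0077,0,0,0.0075,-0.0112,0,0,0.0107,-0.0143,0,0,0.0142,-0.0171,0,0,0.018,-0.0196,0,0,0.022,-0.0217,0,0,0.0261,-0.0234,0,0,0.0305,-0.0246,0,0,0.0349,-0.0254,0,0,0.0407,-0.0258,0,0,0.0407,-0.0258,0])

```text
clock: 4.45
ee_pos: [0.5484, -0.0509, 0.1166]
eef_rot: [0.001, 0.79, 0.613, 0.001]
contact_force: [0.5, 0.7, 2.9]
finger_gap: 0.0184
grasp_force: 59.6
```

```bash
python3 - <<'E'
from h import *
np.set_printoptions(suppress=True)
s=arm.snapshot("scene");cv2.imwrite("pics/s2.png",cv2.resize(s["img"][90:240,160:330],None,fx=4,fy=4))
o=arm.observe();print(o["contact_force"],o["wrist_torque"])
E
```

```text
[2.34132013 0.53302975 1.80028257] [ 0.11250195 -0.39049997  0.00562796]
```

View pics/s2.png

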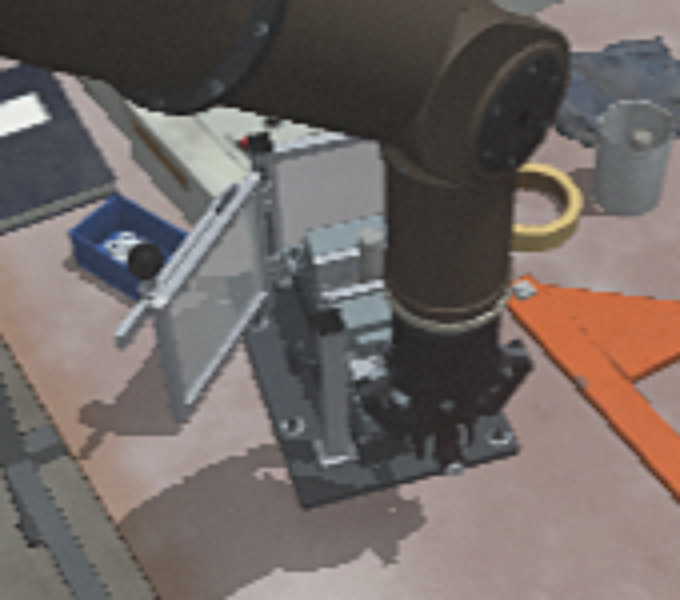

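The handle is still pinched at the top of its circle, near (455,468), and forces are low. I'll keep going.

Call:
send_rows(deltas=[0,0.0045,0.0002,0,0,0.0089,0.0009,0,0,0.0133,0.002,0,0,0.0175,0.0036,0,0,0.0216,0.0055,0,0,0.0254,0.0079,0,0,0.029,0.0106,0,0,0.0323,0.0136,0,0,0.0353,0.017,0,0,0.0379,0.0207,0,0,0.0379,0.0207,0])

```text
clock: 5.6
ee_pos: [0.5843, -0.06, 0.0948]
eef_rot: [0.0, 0.79, 0.613, 0.001]
contact_force: [5.1, 2.2, -1.3]
finger_gap: 0.0184
grasp_force: 59.4
```

Call:
send_rows(deltas=[0,0.0022,0.0039,0,0,0.004,0.008,0,0,0.0054,0.0123,0,0,0.0064,0.0167,0,0,0.007,0.0211,0,0,0.0071,0.0256,0,0,0.0067,0.0301,0,0,0.0059,0.0345,0,0,0.0047,0.0388,0,0,0.003,0.043,0,0,0.003,0.043,0,0,0.003,0.043,0])

```text
clock: 6.8
ee_pos: [0.5865, -0.0605, 0.0528]
eef_rot: [0.0, 0.79, 0.613, 0.0]
contact_force: [1.3, 4.0, 10.3]
finger_gap: 0.0183
grasp_force: 60.6
```

```bash
python3 - <<'E'
from h import *
np.set_printoptions(suppress=True)
o=arm.observe();e=o["ee_pos"];print(e,o["contact_force"])
d=np.array(e)+[0,0,.019]-[.5464,-.051,.09];x=d[0]*.969-d[1]*.247;print(x,d[2],2+np.arctan2(x,d[2]))
E
```

```text
[ 0.58651209 -0.06054585  0.05284301] [ 1.25438188  3.97185116 10.30650258]
0.04122643989635396 -0.018156991727516072 3.9856558985313315
```

Call:
send_rows(deltas=[0,-0.001,0.002,0,0,-0.0015,0.003,0,0,-0.0015,0.003,0])

```text
clock: 7.1
ee_pos: [0.5867, -0.0605, 0.0525]
eef_rot: [0.002, 0.79, 0.613, 0.001]
contact_force: [-3.7, 2.6, 32.9]
finger_gap: 0.0182
grasp_force: 63.0
```

Call:
send_rows(deltas=[0,0,-0.002,0,0,0.0,-0.002,0,0,0,-0.002,0,0,0,-0.002,0,0,0,-0.002,0,0,0,-0.002,0,0,0,-0.002,0], jaw=65)

```text
clock: 7.8
ee_pos: [0.5848, -0.0604, 0.0512]
eef_rot: [-0.0, 0.79, 0.613, -0.0]
contact_force: [0.5, -0.5, 0.5]
finger_gap: 0.0557
grasp_force: 0.0
```

```bash
python3 - <<'E'
from h import *
np.set_printoptions(suppress=True)
e=arm.observe()["ee_pos"];print(e)
print(to((e[0],e[1],.28),-.25), to((.416,.171,.28),-.98), to((.416,.171,.181),-.98))
E
```

```text
[ 0.58476314 -0.06041925  0.05122847]
[-0.     -0.0001 -0.2288 -0.0001] [ 0.1824 -0.2209 -0.2287  0.7299] [ 0.1824 -0.2208 -0.1297  0.7299]
```

Call:
send_rows(deltas=[0,0,-0.05,0,0,0,-0.1,0,0,0,-0.15,0,0,0,-0.2,0,0,0,-0.229,0,0.182,-0.221,-0.229,0.73,0.182,-0.221,-0.229,0.73,0.182,-0.221,-0.229,0.73,0.182,-0.221,-0.229,0.73,0.182,-0.221,-0.229,0.73,0.182,-0.221,-0.229,0.73,0.182,-0.221,-0.229,0.73,0.182,-0.221,-0.229,0.73,0.182,-0.221,-0.229,0.73,0.182,-0.221,-0.229,0.73,0.182,-0.221,-0.229,0.73], jaw=100)

```text
clock: 9.4
ee_pos: [0.4163, 0.1698, 0.2802]
eef_rot: [0.0, 0.957, 0.29, -0.0]
contact_force: [-0.2, -0.1, 0.2]
finger_gap: 0.0857
grasp_force: 0.0
```

```bash
python3 - <<'E'
from h import *
np.set_printoptions(suppress=True)
print(to((.416,.171,.183),-.98))
s=arm.snapshot("scene");cv2.imwrite("pics/s3.png",cv2.resize(s["img"][90:240,160:330],None,fx=4,fy=4))
for r in dark(s,175,270,110,220):print("S",*r)
E
```

```text
[ 0.0004 -0.0012  0.0972 -0.002 ]
S 385 [192.9 119.6] [0.421  0.1419 0.363 ] [ 0.162 -0.609 -0.002] [0.52  0.646 1.042]
S 17 [224.5 125.2] [0.5681 0.2657 0.1825] [0.558 0.25  0.177] [0.576 0.274 0.185]
S 56 [195.7 155. ] [0.415  0.166  0.2073] [0.405 0.157 0.042] [0.45  0.318 0.215]
S 28 [241.2 170. ] [0.5164 0.0617 0.1817] [0.504 0.049 0.025] [0.564 0.19  0.186]
```

View pics/s3.png

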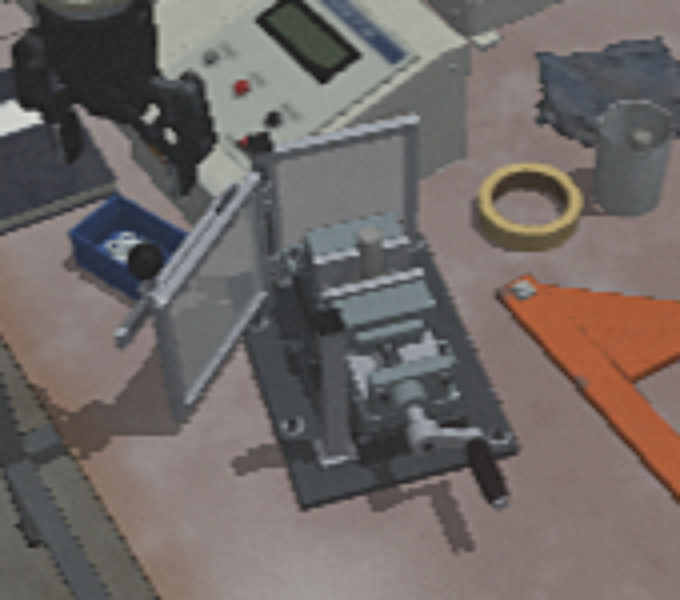

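The crank handle is now on the far side at (490,475). The jaw is against the upright mandrel at (370,245), and the gripper is over the knob at (145,260). I'll grip the knob next.

Call:
send_rows(deltas=[0,-0.001,0.04,0,0,-0.001,0.08,0,0,-0.001,0.097,0,0,-0.001,0.097,0])

```text
clock: 9.85
ee_pos: [0.4139, 0.1703, 0.1811]
eef_rot: [0.0, 0.957, 0.291, -0.002]
contact_force: [-0.4, -0.8, -0.1]
finger_gap: 0.0852
grasp_force: 0.0
```

Call:
send_rows(deltas=[0,0,0,0,0,0,0,0,0,0,0,0,0,0,0,0,0,0,0,0,0,0,0,0,0,0,0,0], jaw=20)

```text
clock: 10.55
ee_pos: [0.4158, 0.1717, 0.1844]
eef_rot: [0.0, 0.957, 0.291, 0.001]
contact_force: [-1.6, -1.4, 8.1]
finger_gap: 0.0259
grasp_force: 58.4
```

```bash
cat > gate.py <<'E'
from h import *
np.set_printoptions(suppress=True)
# station frame and hinge (in station coords) by knob & gate angle
psi=-.25;ex=np.array([np.cos(psi),np.sin(psi)]);ey=np.array([-ex[1],ex[0]])
O=np.array([.589,.129])
def st(p):d=np.array(p)[:2]-O;return np.array([d@ex,d@ey])
def knob(H,phi,b):
    g=-np.array([np.sin(phi),np.cos(phi)]);n=np.array([-np.cos(phi),np.sin(phi)])
    r=.052+.110*np.cos(b)-.042*np.sin(b);z=.158+.11*np.sin(b)+.042*np.cos(b)
    q=np.array(H)+r*g+.013*n;w=O+q[0]*ex+q[1]*ey
    return np.r_[w,z]
E
python3 - <<'E'
from gate import *
a=np.load("top0.npz")
# gate line direction from bar's two ends on its top edge
P=ray(a,165+145/6,140+305/6,.167);Q=ray(a,165+303/6,140+558/6,.167);d=st(Q)-st(P);print("phi",np.arctan2(-d[0],-d[1]),np.linalg.norm(d))
e=arm.observe()["ee_pos"];k=st(e);print(e,k)
for H in((-.060,.110),(-.056,.110),(-.062,.113),(-.056,.115)):
    v=k-H;print(H,np.hypot(*v),"phi",np.arctan2(-v[0],-v[1])-np.arctan2(.013,.162))
print(st((.5667,.2652)),st((.515,.061)))
E
```

```text
phi 0.7355824704258999 0.17801504381676606
[0.41578531 0.17171901 0.18444962] [-0.17839872 -0.00146302]
(-0.06, 0.11) 0.16261076633396118 phi 0.7354870605461998
(-0.056, 0.11) 0.1655459183927605 phi 0.752050208029885
(-0.062, 0.113) 0.16324963873047516 phi 0.7137073323817187
(-0.056, 0.115) 0.16895289659254265 phi 0.7301676834234505
[-0.05530317  0.12644876] [-0.05487605 -0.08419394]
```

```bash
cat >> gate.py <<'E'
def plan(seq,phi0,b0,H=(-.06,.11)):
    k0=knob(H,phi0,b0);o=arm.observe();q=o["eef_rot"];R=Ro.from_quat(np.r_[q[1:],q[0]]).as_matrix()
    for phi,b in seq:
        d=R.T@(knob(H,phi,b)-k0);print(", ".join(f"{v:.4f}" for v in [*d,phi-phi0 and -(phi0-phi)]),end=", ")
    print()
E
python3 - <<'E'
from gate import *
plan([(.735,b) for b in(.05,.1,.15,.2,.25,.28,.28)],.735,0)
E
```

```text
0.0022, 0.0000, -0.0054, 0.0000, 0.0048, 0.0000, -0.0108, 0.0000, 0.0075, 0.0000, -0.0160, 0.0000, 0.0106, 0.0001, -0.0210, 0.0000, 0.0139, 0.0001, -0.0259, 0.0000, 0.0159, 0.0001, -0.0287, 0.0000, 0.0159, 0.0001, -0.0287, 0.0000,
```

Call:
send_rows(deltas=[0.002,0,-0.0054,0,0.0048,0,-0.0108,0,0.0075,0,-0.016,0,0.0106,0,-0.021,0,0.014,0,-0.026,0,0.016,0,-0.0287,0,0.016,0,-0.0287,0])

```text
clock: 11.25
ee_pos: [0.429, 0.1813, 0.2125]
eef_rot: [-0.0, 0.957, 0.292, 0.001]
contact_force: [2.7, 4.7, -7.8]
finger_gap: 0.026
grasp_force: 59.3
```

```bash
python3 - <<'E'
from gate import *
plan([(p,.28) for p in(.65,.56,.47,.38,.29,.2,.13,.08)],.735,.28)
s=arm.snapshot("scene");cv2.imwrite("pics/s4.png",cv2.resize(s["img"][90:240,160:330],None,fx=4,fy=4))
E
```

```text
-0.0007, 0.0124, -0.0000, -0.0850, -0.0002, 0.0256, -0.0000, -0.1750, 0.0015, 0.0387, -0.0000, -0.2650, 0.0043, 0.0516, -0.0000, -0.3550, 0.0083, 0.0642, -0.0000, -0.4450, 0.0133, 0.0764, -0.0000, -0.5350, 0.0180, 0.0855, -0.0000, -0.6050, 0.0218, 0.0918, 0.0000, -0.6550,
```

View pics/s4.png

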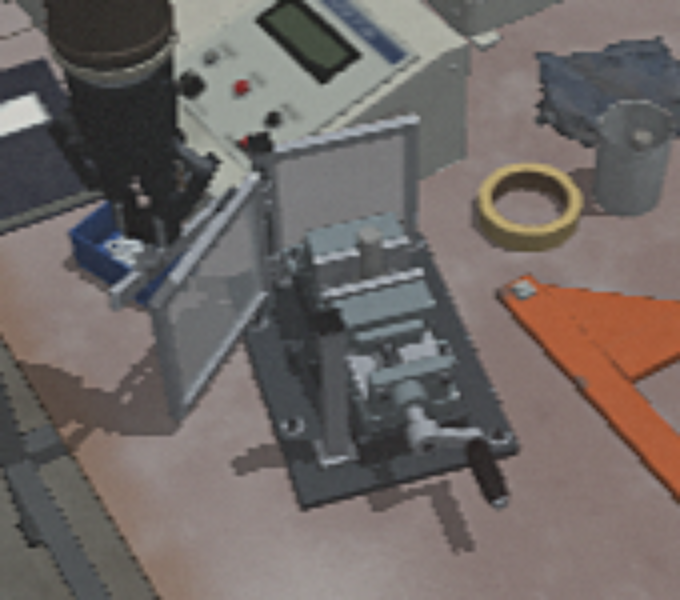

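The bar's tip rose from about (120,335) to (115,298), so it lifted with the knob held. Now I'll swing the gate.

Call:
send_rows(deltas=[-0.0005,0.006,0,-0.04,-0.0007,0.0124,0,-0.085,-0.0005,0.019,0,-0.13,-0.0002,0.0256,0,-0.175,0.0005,0.032,0,-0.22,0.0015,0.0387,0,-0.265,0.003,0.045,0,-0.31,0.0043,0.0516,0,-0.355,0.0063,0.058,0,-0.4,0.0083,0.0642,0,-0.445,0.0108,0.0703,0,-0.49,0.0133,0.0764,0,-0.535,0.018,0.0855,0,-0.605,0.0218,0.0918,0,-0.655,0.0218,0.0918,0,-0.655])

```text
clock: 12.8
ee_pos: [0.4975, 0.1154, 0.2116]
eef_rot: [-0.0, 0.812, 0.583, -0.001]
contact_force: [-1.8, -1.1, -3.3]
finger_gap: 0.026
grasp_force: 59.8
```

```bash
python3 - <<'E'
from gate import *
o=arm.observe();print(o["ee_pos"],knob((-.06,.11),.08,.28)-[0,0,.016],o["contact_force"],o["finger_gap"])
plan([(p,.28) for p in(.04,0,-.02)],.08,.28)
E
```

```text
[0.49752621 0.11539687 0.21157988] [0.49843548 0.11641171 0.21276345] [-1.8211985  -1.10129073 -3.25405448] 0.025980685011186486
-0.0004, 0.0059, -0.0000, -0.0400, -0.0006, 0.0117, -0.0000, -0.0800, -0.0006, 0.0146, -0.0000, -0.1000,
```

Forces are low. Next I'll close onto the stop gently.

Call:
send_rows(deltas=[-0.0004,0.003,0,-0.02,-0.0004,0.006,0,-0.04,-0.0006,0.009,0,-0.06,-0.0006,0.0117,0,-0.08,-0.0006,0.0117,0,-0.08])

```text
clock: 13.3
ee_pos: [0.5088, 0.1111, 0.212]
eef_rot: [0.0, 0.788, 0.615, -0.001]
contact_force: [-3.5, -3.6, 1.1]
finger_gap: 0.0258
grasp_force: 60.0
```

```bash
python3 - <<'E'
from gate import *
o=arm.observe();print(o["ee_pos"],o["contact_force"],o["wrist_torque"],o["finger_gap"])
s=arm.snapshot("scene");cv2.imwrite("pics/s5.png",cv2.resize(s["img"][100:220,190:300],None,fx=5,fy=5,interpolation=cv2.INTER_CUBIC))
plan([(0,b) for b in(.2,.12,.05,0)],0,.28)
E
```

```text
[0.50875719 0.11112614 0.2120102 ] [-3.53858396 -3.55483129  1.12894789] [-1.32931574  0.60903544  0.26271864] 0.025797199478279256
-0.0053, -0.0000, 0.0078, 0.0000, -0.0101, -0.0000, 0.0159, 0.0000, -0.0136, -0.0001, 0.0233, 0.0000, -0.0159, -0.0001, 0.0288, 0.0000,
```

View pics/s5.png

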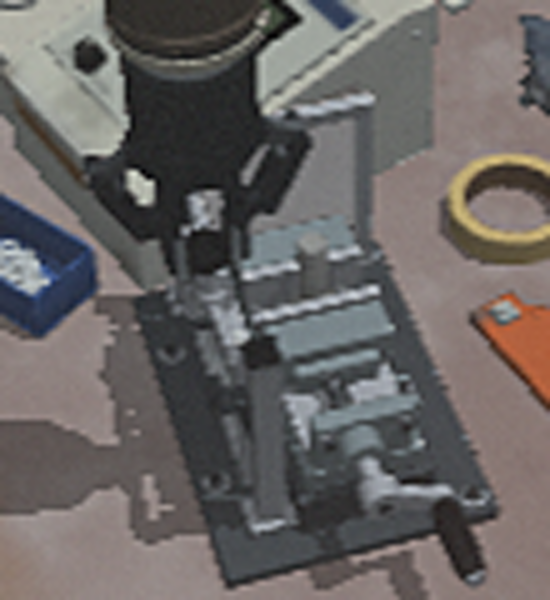

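The gate looks about shut: the knob is at (205,250) and the bar's end is by the right post at (245,340). I'll nudge to confirm the stop.

Call:
send_rows(deltas=[0,0.002,0,0,0,0.004,0,0,0,0.004,0,0])

```text
clock: 13.65
ee_pos: [0.5115, 0.11, 0.2118]
eef_rot: [0.0, 0.788, 0.616, -0.002]
contact_force: [-7.2, -6.0, 1.2]
finger_gap: 0.0259
grasp_force: 60.2
```

Call:
send_rows(deltas=[-0.001,0.002,0,0,-0.002,0.004,0,0,-0.002,0.004,0,0])

```text
clock: 13.95
ee_pos: [0.512, 0.109, 0.2108]
eef_rot: [-0.002, 0.787, 0.617, -0.003]
contact_force: [-14.1, 0.6, -1.3]
finger_gap: 0.0259
grasp_force: 60.2
```

That is the stop: 14 N with no further travel. I'll lower the bar, with less push.

Call:
send_rows(deltas=[-0.003,-0.002,0.004,0,-0.0053,-0.002,0.0078,0,-0.0078,-0.002,0.012,0,-0.01,-0.002,0.016,0,-0.012,-0.002,0.02,0,-0.0136,-0.002,0.0233,0,-0.015,-0.002,0.0265,0,-0.015,-0.002,0.0265,0])

```text
clock: 14.75
ee_pos: [0.5081, 0.0932, 0.1857]
eef_rot: [-0.001, 0.789, 0.614, -0.002]
contact_force: [-12.6, -4.9, 10.2]
finger_gap: 0.0257
grasp_force: 61.5
```

```bash
python3 - <<'E'
from gate import *
o=arm.observe();print(o["ee_pos"],st(o["ee_pos"]),o["contact_force"],knob((-.06,.11),0,0)-[0,0,.016])
s=arm.snapshot("scene");cv2.imwrite("pics/s6.png",cv2.resize(s["img"][100:220,190:300],None,fx=5,fy=5,interpolation=cv2.INTER_CUBIC))
E
```

```text
[0.50806776 0.09322137 0.18565646] [-0.06956448 -0.05468932] [-12.60164535  -4.90347286  10.21002532] [0.50540439 0.09667704 0.184     ]
```

View pics/s6.png

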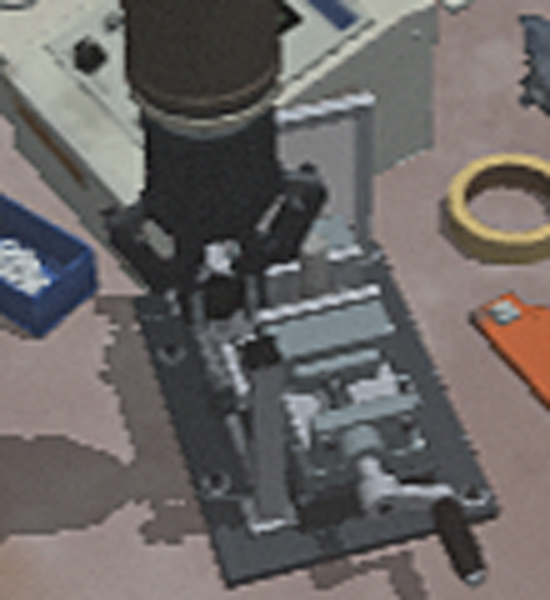

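The bar is nearly level: TCP z is 0.186, against 0.184 when first gripped level, and the lip would hold it 14 mm higher. I'll lower the last bit, release and retreat upward.

Call:
send_rows(deltas=[-0.0005,-0.001,0.002,0,-0.0005,-0.001,0.002,0])

```text
clock: 15.0
ee_pos: [0.5081, 0.0932, 0.1853]
eef_rot: [0.0, 0.789, 0.614, -0.001]
contact_force: [-15.3, -6.8, 23.5]
finger_gap: 0.0258
grasp_force: 62.6
```

Call:
send_rows(deltas=[0,0,0,0,0,0,0,0,0,0,0,0,0,0,0,0,0,0,0,0,0,0,0,0], jaw=80)

```text
clock: 15.6
ee_pos: [0.5093, 0.0939, 0.1835]
eef_rot: [-0.0, 0.788, 0.615, 0.0]
contact_force: [1.2, -0.3, 0.2]
finger_gap: 0.0682
grasp_force: 0.0
```

Call:
send_rows(deltas=[0,0,-0.03,0,0,0,-0.06,0,0,0,-0.1,0,0,0,-0.14,0,0,-0.05,-0.16,0,0,-0.1,-0.16,0,0,-0.15,-0.16,0,0,-0.15,-0.16,0,0,-0.15,-0.16,0])

```text
clock: 16.5
ee_pos: [0.363, 0.1304, 0.3441]
eef_rot: [0.001, 0.788, 0.616, 0.0]
contact_force: [0.6, -0.8, 0.4]
finger_gap: 0.0684
grasp_force: 0.0
```

```bash
python3 - <<'E'
from gate import *
s=arm.snapshot("scene");cv2.imwrite("pics/s7.png",cv2.resize(s["img"][100:220,190:300],None,fx=5,fy=5,interpolation=cv2.INTER_CUBIC))
print("expect",knob((-.06,.11),0,0))
for n in("scene","top"):
    for r in dark(arm.snapshot(n),195,275,110,220):
        if r[0]<200:print(n,*r)
E
```

```text
expect [0.50540439 0.09667704 0.2       ]
scene 30 [196.6 114. ] [0.418  0.1049 0.4139] [ 0.162 -0.609  0.396] [0.424 0.111 1.042]
scene 15 [207.5 111.6] [0.5806 0.4334 0.1123] [0.575 0.429 0.103] [0.591 0.448 0.122]
scene 13 [225.  125.2] [0.5709 0.2613 0.1823] [ 0.162 -0.609  0.178] [0.576 0.271 1.042]
scene 46 [233.2 159.1] [0.5038 0.0913 0.207 ] [0.496 0.081 0.193] [0.519 0.103 0.215]
scene 31 [241.4 170.2] [0.5142 0.06   0.1816] [0.506 0.049 0.151] [0.524 0.082 0.184]
scene 6 [272.2 195.8] [0.6034 0.0167 0.0383] [0.596 0.015 0.033] [0.609 0.02  0.042]
scene 7 [266.  208.4] [0.5698 0.0017 0.0078] [ 0.559 -0.002  0.004] [0.579 0.005 0.008]
top 31 [270.5 179.8] [ 0.5876 -0.0503  0.0815] [ 0.579 -0.062  0.073] [ 0.594 -0.035  0.089]
top 35 [228.8 195.1] [0.506  0.0952 0.2118] [ 0.279 -0.031  0.201] [0.517 0.105 1.628]
top 34 [213.1 211.3] [0.3912 0.0855 0.7278] [0.37  0.075 0.392] [0.415 0.114 0.743]
top 9 [218.2 211.9] [0.4205 0.1047 0.4335] [0.418 0.103 0.406] [0.427 0.109 0.453]
```

View pics/s7.png

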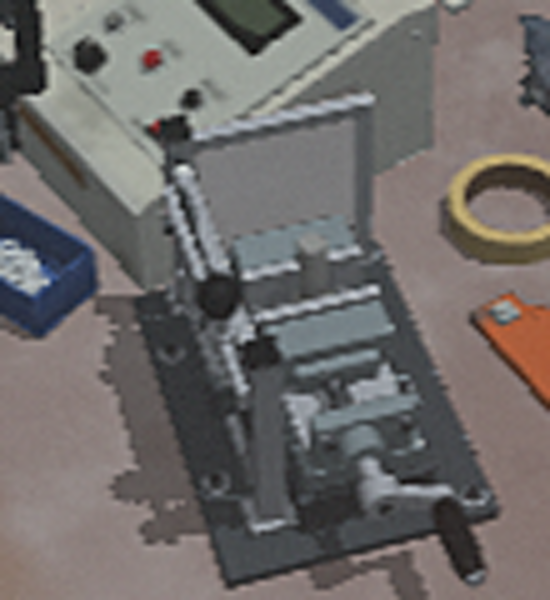

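The gate is shut, with the knob at (0.506, 0.095) against the expected (0.505, 0.097). The knob's height matches its level reading, so the bar is down behind the lip. The crank handle is at the hard end (centre z about 0.072), and the mandrel is upright at (313,255). I'm handing in.

```bash
python3 -c "
from bench import arm
print(arm.finish_job())"
```

```text
the job is handed in; nothing more can be done
None
```

I handed in the job at about 17 s with the crank at its hard stop, the mandrel upright in the jaws, and the gate shut with its bar level behind the catch's lip. The oil bottle, calliper and tub were never touched. The hand-in returned no verdict, and I could not measure the jaw's grip force directly.

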